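# Load a cylinder barrel under the sprung swing clamp

## Task

Load the long blue-capped cylinder barrel into the assembly fixture: lift the sprung clamp bar out of its keeper by the red handle and swing it well aside, then lay the barrel (do not drop it) in the two white V-blocks with its threaded nose facing the steel end stop, and push it gently along until you feel its nose bear firmly on the stop. Then swing the bar back over the barrel and let it down into the keeper under control so that its pad holds the barrel; never let the bar snap down. Leave the short cylinder, the spanner and the grease jar where they are.

Things in the scene. Friction and masses are not known exactly. Their poses are not given: they have to be found in the camera images.
- fixture: Aluminium plate 240 x 270 x 12 mm fixed to the bench, from -110 to 130 mm in its x and -140 to 130 mm in its y. Origin on the bench surface below the middle of the cradle, z up. Carries two white V-blocks, the end stop, the keeper and, at (-75, 0) mm, a white round clamp post (radius 18 mm, top at 64 mm) from which the sprung steel clamp bar runs along +x over the cradle.
- cradle (a point): Axis of a barrel lying in the V-blocks, midway between them, 50 mm above the bench; axes as the fixture's. A barrel lying fully home has its origin here. The white V-blocks (90 degree V, 64 mm wide in x, 18 mm long in y, tops 49 mm above the bench) stand at y = -42 and +42 mm; the 66 mm between them are free for the fingers, down to the plate 38 mm below this point.
- end_stop: Fixed steel block at the cradle's -y end, 40 mm wide in x, 16 mm thick in y, top 64 mm above the bench. Origin and axes are the fixture's.
- stop_face (a point): Middle of the end stop's face that looks to the fixture's +y, at fixture (0, -99, 50) mm; axes as the fixture's. The barrel's nose must end up touching it.
- keeper_slot (a point): Keeper: two upright steel cheeks, 14 mm thick in x, 24 mm apart in y, with flared mouth; the clamp bar lies between them when shut. This point is in mid-slot level with the cheek tops, at fixture (73, 0, 88) mm; axes as the fixture's. Until the bar's underside is above this point (lifted 22 mm or more from fully down) it cannot turn.
- clamp_handle (a point): Middle of the upright round red handle at the free end of the clamp bar: 22 mm diameter, 46 mm tall (23 mm above and below this point). 185 mm from the post's axis; at fixture (110, 0, 103) mm when shut and fully down. Moves with the bar; its x axis points along the bar away from the post. The bar is 18 mm wide, 12 mm thick, its top 23 mm below this point.
- clamp_lift (a joint): Height of the clamp bar, m: 0 = fully down with no barrel, 0.045 = highest. A spring in the post pulls it down, 5.4 N at 0 to 13.5 N at 0.045, plus 3 N weight and a drag of 25 N per m/s; let go high up it snaps down, at any angle. Resting on the barrel it reads about 0.009. Above 0.022 it passes the keeper and the barrel.
- clamp_turn (a joint): Angle of the clamp bar about the post, rad: 0 = shut, across the cradle in its keeper; grows clockwise seen from above (free end from the fixture's +x towards its -y, over the end stop) to 1.9. Well aside is 1.3 to 1.6. It stays at the angle where it is left, and may stand there fully down.
- clamp_pad: Black rubber pad under the bar that presses on the barrel, 24 x 18 x 8 mm, its middle 75 mm from the post's axis, its underside 60 mm above the bench when fully down. Origin on the post's axis, at bench height when fully down; turns and rises with the bar.
- barrel: Long pneumatic cylinder to load, about 0.42 kg: aluminium tube 38 mm diameter, 130 mm long, blue hexagon end caps 42 mm across flats and 20 mm long, steel threaded nose (24 mm diameter, 14 mm long) at its -y end, small blue boss (20 mm diameter, 7 mm long) at its +y end. Origin mid-tube on the axis, y from nose to tail; it spans y = -99 to +92 mm. Starts lying level, origin 26 mm above the bench.
- barrel_nose (a point): Middle of the barrel's nose end face, 99 mm from its origin along -y. In the V-blocks the barrel slides under a push of about 3 to 8 N; when the push meets clearly more, the nose bears on the stop (over 40 N there harms the thread). It can be laid in up to 12 mm short of the stop before its nose-end cap meets a V-block.
- tray: Blue open tray fixed on the bench, 270 mm (x) x 250 mm (y) x 35 mm high, walls and floor 5 mm; origin under its centre. The barrel and the short cylinder lie in it side by side, along its y within 0.3 rad, about 120 mm apart, noses to -y; which is nearer varies.
- short_cylinder: Bystander: shorter, thinner cylinder with black caps, 28 mm tube, 103 mm long, lying in the tray beside the barrel; origin on its axis, y along it.
- spanner: Bystander: steel spanner lying on the bench beyond the work; origin on the bench under it.
- grease_jar: Bystander: white jar with a red lid, 56 mm diameter, 60 mm high, standing on the bench beyond the work; origin at its foot.
Not all that is in view belongs to the job. Of the things that look like the barrel, take the one that is nearest to the robot's base at the start.

How it is judged (in metres and radians):
On the way, in this order (a step that is already met when the one before it is completed fails the run):
1. the bar is lifted out of the keeper and turned well aside (value of joint clamp_turn above 1.2 rad), for 0.2 s.
2. with the bar aside, the barrel lies in the V-blocks and is pushed home so that its nose bears on the stop (value of joint clamp_turn above 1.1 rad and y of barrel_nose in the frame of stop_face below 0.002 m and distance between barrel_nose and stop_face below 0.005 m and distance between barrel and cradle below 0.005 m and angle between the y axis of barrel and the y axis of fixture, either way round below 0.035 rad and contact force between barrel and end_stop above 2 N), for 0.02 s.
At the end, for the whole second after the job is handed in: The barrel lies in both V-blocks along the cradle (within 5 mm and 2 degrees), nose against the stop (gap under 2.5 mm), at rest; the bar is back over it in the keeper (within 0.06 rad of shut) and its pad bears on the barrel with the spring's force (over 4 N, lift 5 to 13 mm) (y of barrel_nose in the frame of stop_face below 0.0025 m and distance between barrel_nose and stop_face below 0.005 m and distance between barrel and cradle below 0.005 m and angle between the y axis of barrel and the y axis of fixture, either way round below 0.035 rad and value of joint clamp_turn between -0.06 and 0.06 rad and value of joint clamp_lift between 0.005 and 0.013 m and contact force between clamp_pad and barrel above 4 N and linear speed of barrel below 0.01 m/s); the robot touches nothing.
It fails at once if the bar snaps down (it falls faster than 0.35 m/s) (velocity of joint clamp_lift below -0.35 m/s).
It fails at once if the nose is rammed against the stop (over 40 N) (contact force between barrel and end_stop above 40 N).
It fails at once if the barrel is dropped (falls freely faster than 0.4 m/s, about 8 mm) (linear speed of barrel above 0.4 m/s and contact force between barrel and the fingers below 0.1 N).
It fails at once if a bystander is moved more than 30 mm (distance of any of short_cylinder, spanner, grease_jar from where it was at the start of the episode above 0.03 m).
It also fails if it takes over 72 s, if anything falls off the work surface, if the arm or the gripper's body presses on something with over 40 N, if the wrist force passes 120 N, or if a joint passes its speed limit or range.

## Robot

A 7-joint arm with a two-finger parallel gripper is mounted at the origin on the work surface. World frame = base frame: x ahead of the robot, y to its left, z up, the work surface at z = 0. Lengths are in mm, angles in degrees, forces in N, time in s.
With the tool pointing down it reaches from about 425 to 975 mm from the base axis. Payload 16.7 kg.
Tool frame: the origin (TCP) lies between the finger pads; the fingertips stand 14 mm ahead of it and the grasp point (between the pads) lies 5 mm behind it; z points along the fingers, y is the line along which they close (so a half turn about z gives the same grasp; the last joint's range is limited). The gripper opens to 85 mm and grips with 20 to 120 N. Pads are 22 mm wide; open, the fingers measure 114 mm over their backs; the gripper's body (76 mm by 85 mm) begins 54 mm behind the grasp point. The pads swing forward as they close: fully open they stand 13 mm farther back than shut.
Start: joints at [-82.191, 24.414, 4.234, 92.017, -1.954, 63.644, -3.845], TCP at [190.306, 647.581, 245.302] pointing down, gripper open.
Joint ranges: [-163.25, 163.25], [-28.42, 122.38], [-70.27, 78.77], [12.13, 141.07], [-58.53, 238.53], [9.26, 117.41], [-156.51, 156.51]. Speed limits (degrees/s): [108.29, 108.29, 136.94, 136.94, 172.46, 172.46, 172.46].

## Interface

Orientations are given as [roll, pitch, yaw] about the fixed x, y, z axes, in that order (R = Rz(yaw) Ry(pitch) Rx(roll)).
In Python, from bench import arm, viewer gives the robot as it stands.
- The arm moves only by the tool carry_out, never from a script. Its argument "deltas" is a list of rows, each a list of 4 numbers: the shift along the tool's x, y, z scaled (see below), then the turn about the tool's z scaled (see below). A call has exactly 10 rows; each row is the pose to reach, as a shift and turn from the pose commanded when the call began, along the tool's axes at that moment, turning the shorter way round; what a row does not reach only later rows make up. The controller multiplies each number of a shift by 250 mm and each number of a turn by 180 degrees. A row lasts 1/12 s, in which the tool goes at most 41.7 mm and 7.16 degrees, less where a joint would pass 70% of its speed; a pose out of reach is approached as far as the arm can. A call with a number of a shift or a turn outside -1 to 1 is refused whole. A call with a gripper value outside its range is refused whole. "claw" is the closure, from -1 (fully open) to 1 (shut), so that 0 is half open, set as the call begins (left out, the last holds). The fingers move at their own pace and stop on an object; "newtons" is the grip in N (left out, the last holds). Time passes only in rows, so rows that repeat a pose let the fingers close, or fill a call up. It gives the time, the measured TCP pose, the force, the opening and the grip force at its end, in the units of the state.
- arm.get_obs(): the state, without advancing time (a new reading comes with each control period).
- viewer.get_image(name): name is "scene" or "top" or "wrist"; returns a dict with "pixels" (384x512x3 uint8, red, green, blue), "z_map" (384x512 float32, mm along the optical axis (not along the pixel's ray), 0 where there is no reading), "K" (3x3 intrinsics, pixels), "R" (3x3) and "t" (3): a world point X has camera coordinates R X + t; the wrist camera has in their place "tool_from_camera" (4x4, takes a point from camera to tool coordinates, whose origin is the TCP and whose axes are the flange's). Camera axes: x right, y down, z forward; pixel columns grow to the right and rows downward; lengths in mm; the calibration is good to about 2 mm. A picture is of the moment at which its call begins: read the wrist's pose just before it.
- arm.sign_off(): hands the job in; it is judged then, once.
The state is a dict: "clock": time; "q": joint angles; "dq": joint speeds; "effort": joint torques, N m; "position": TCP position; "eef_rot": TCP orientation; "contact_force": force on the tool from outside, world axes, zero at the start; "wrist_torque": the same for the moment, N m; "opening": opening from 0.0 (shut) to 1.0 (fully open); "grasp_force": force on a finger pad.
Only numpy, scipy, OpenCV 4.12 (cv2) and the standard library are available. Lean on these libraries where they do the work, as an engineer would, in place of code of your own. Each camera call takes 0.05 s, during which the arm holds its last target. There are 200 camera calls.

## Working session

There is one attempt and no reset: what is moved stays moved. The work goes in short steps, Python scripts to look and compute and a tool call to move; the robot and the scene stay as the last step left them, time stands still between calls to the robot, and variables do not carry over. Pictures are saved under pics/ and viewed, at most 10 in all, crops included, and the job is handed in when it is done.

Besides the shell and the picture viewer there is one more tool, called as name([rows], argument=value, ...), one row to a line, values as JSON. carry_out: Moves the arm, as the interface text tells. Its arguments: {"type":"object","properties":{"deltas":{"type":"array"},"claw":{"type":"number"},"newtons":{"type":"number"}},"required":["deltas"]}

```bash
mkdir -p pics; cat > h.py <<'E'
import numpy as np, cv2
from bench import arm, viewer
def pts(im):
    z=im["z_map"].astype(float); K=im["K"]; v,u=np.mgrid[:z.shape[0],:z.shape[1]]
    c=np.stack([(u-K[0,2])/K[0,0]*z,(v-K[1,2])/K[1,1]*z,z],-1)
    return (c-np.array(im["t"]))@np.array(im["R"])
E
python3 - <<'E'
from h import *
print(arm.get_obs())
a=[]
for n in("top","scene"):
    im=viewer.get_image(n); np.savez(n+".npz",**im); cv2.imwrite(f"pics/{n}.png",im["pixels"][...,::-1])
E
```

```text
{'clock': 0.0, 'q': array([-82.18970404,  24.45096004,   4.22896895,  92.05425223,
        -1.95395469,  63.64391484,  -3.84447658]), 'dq': array([ 0.01812954, -0.01800631, -0.01679152, -0.06141231, -0.01152642,
        0.05237902,  0.01462926]), 'effort': array([-6.77523421e-04, -9.49816704e+01,  3.76126438e+00, -4.63515687e+01,
        1.94074499e-02,  1.03866021e-02, -1.05653255e-04]), 'position': array([190.19606202, 647.21880009, 244.57862077]), 'eef_rot': array([-1.79923098e+02,  4.66954387e-03,  1.63624257e+02]), 'contact_force': array([ 0.60584509,  0.06312676, -0.70002566]), 'wrist_torque': array([-0.08723385, -0.0028218 ,  0.01176586]), 'grasp_force': 0.0, 'opening': 0.9995520103650662}
```

View pics/top.png

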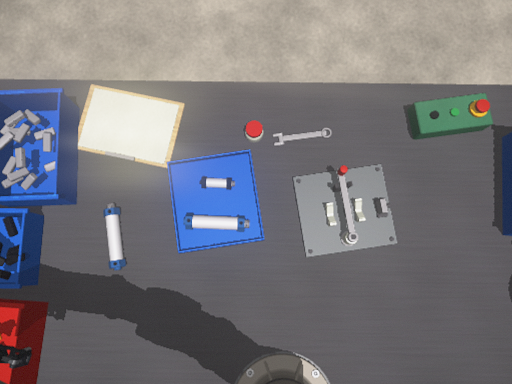

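View pics/scene.png

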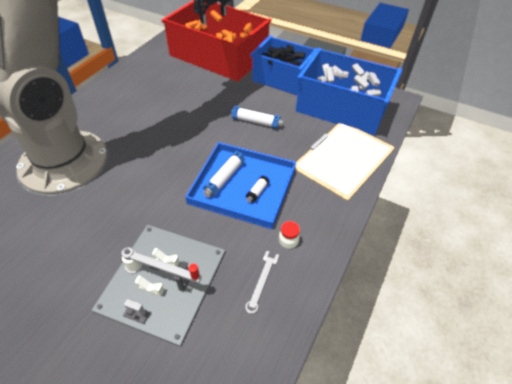

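Top view: the barrel is in the tray at (215,222), with its nose at about (246,224). A decoy lies loose at (115,237), farther from the base. The fixture has its post at (350,238), red handle at (343,170) and end stop at (382,206). World +x is up in the image and +y is left.

```bash
python3 - <<'E'
from h import *
im=np.load("top.npz"); P=pts(im); px=im["pixels"]; hsv=cv2.cvtColor(px,cv2.COLOR_RGB2HSV)
def reg(m,x0,x1,y0,y1):
    k=np.zeros(m.shape,bool);k[y0:y1,x0:x1]=1;return m&k
h,s,v=[hsv[...,i].astype(int) for i in range(3)]
z=P[...,2]
def show(n,m):
    p=P[m];print(n,m.sum(),p.mean(0).round(1),np.median(p,0).round(1),p.min(0).round(),p.max(0).round())
red=reg((s>150)&((h<10)|(h>170)),330,358,158,182);show("handle",red); show("handletop",red&(z>z[red].max()-6))
show("post",reg((z>58)&(z<70)&(s<60),335,365,226,248))
for n,r in(("V1",(322,338,195,230)),("V2",(353,368,195,225)),("stop",(374,392,195,222))):
    show(n,reg((z>42)&(z<72),*r))
# bar top
b=reg((z>74)&(z<86),330,360,175,240);show("bar",b)
p=P[b][:,:2];d=np.linalg.svd(p-p.mean(0))[2][0];print("bar dir deg",np.degrees(np.arctan2(d[1],d[0])))
# plate
pl=reg(abs(z-12)<4,285,405,155,262)&(s<60);r=cv2.minAreaRect(P[pl][:,:2].astype(np.float32));print("plate",r)
# barrel
for n,rg in(("barrel",(180,255,205,238)),("short",(195,240,172,194)),("decoy",(100,130,200,275))):
    t=reg((s<60)&(v>120)&(z>15),*rg);show(n,t);r=cv2.minAreaRect(P[t][:,:2].astype(np.float32));print(r)
    a=reg((z>18),*rg)
    show(n+"all",a);print(cv2.minAreaRect(P[a][:,:2].astype(np.float32)))
    p=P[t][:,:2];d=np.linalg.svd(p-p.mean(0))[2][0];print("dir",np.degrees(np.arctan2(d[1],d[0])))
E
```

```text
handle 42 [ 643.1 -161.8  124.5] [ 642.7 -161.2  124.5] [ 634. -173.  117.] [ 653. -153.  130.]
handletop 26 [ 642.8 -160.8  126. ] [ 642.6 -161.   125.6] [ 634. -170.  124.] [ 651. -153.  130.]
post 37 [ 456.6 -184.2   63.8] [ 453.  -180.    64.2] [ 444. -208.   59.] [ 483. -173.   70.]
V1 56 [ 530.4 -138.5   45.5] [ 546.3 -139.    45. ] [ 499. -150.   42.] [ 562. -124.   53.]
V2 47 [ 544.3 -220.4   45.7] [ 562.4 -220.8   45.3] [ 511. -234.   42.] [ 574. -208.   52.]
stop 123 [ 552.3 -285.5   58.7] [ 553. -284.   60.] [ 533. -304.   43.] [ 573. -274.   70.]
bar 439 [ 547.5 -177.3   79.2] [ 549.5 -178.1   79. ] [ 454. -203.   74.] [ 635. -148.   86.]
bar dir deg -171.26262260215313
plate ((543.746826171875, -187.10101318359375), (308.0994873046875, 281.37109375), 89.81724548339844)
barrel 610 [501.1 190.   44. ] [501.  190.6  40.3] [366.  87.  21.] [ 523.  260. 1392.]
((476.50091552734375, 148.8499755859375), (228.5521697998047, 110.01158142089844), 55.03447723388672)
barrelall 887 [501.5 191.4  47. ] [501.5 191.   40.5] [366.  87.  21.] [ 528.  287. 1392.]
((483.08660888671875, 161.
[... 192 characters left out ...]
02539062, 182.83729553222656), (82.89044189453125, 25.28498649597168), 87.0126724243164)
shortall 334 [618.9 192.4  34.5] [619.2 191.4  30.7] [366.  87.  18.] [ 639.  242. 1392.]
((521.8170776367188, 131.14495849609375), (310.9076843261719, 91.8001937866211), 32.355655670166016)
dir -92.66304236799083
decoy 634 [458.4 481.   42.6] [458.2 482.9  34.6] [366.  87.  15.] [ 554.  513. 1392.]
((395.2813720703125, 324.75634765625), (456.88531494140625, 146.07711791992188), 65.24109649658203)
decoyall 910 [456.9 478.7  50.4] [456.1 482.7  34.8] [366.  87.  18.] [ 556.  523. 1392.]
((389.4093933105469, 333.4384765625), (466.80743408203125, 166.6353759765625), 64.91963195800781)
dir -149.5743726551989
```

carry_out([
  [-0.15,-0.15,0,0],
  [-0.3,-0.3,0,0],
  [-0.45,-0.45,0,0],
  [-0.6,-0.6,0,0],
  [-0.75,-0.74,0,0],
  [-0.88,-0.86,0,0],
  [-0.88,-0.86,0,0],
  [-0.88,-0.86,0,0],
  [-0.88,-0.86,0,0],
  [-0.88,-0.86,0,0],
], claw=-1)

```text
clock: 0.93
position: [341.2, 378.4, 245.4]
eef_rot: [180.0, -0.0, 163.5]
contact_force: [-0.4, -0.1, -0.4]
opening: 0.993
grasp_force: 0.0
```

carry_out([
  [-0.1,-0.1,0,0],
  [-0.2,-0.2,0,0],
  [-0.3,-0.3,0,0],
  [-0.4,-0.4,0,0],
  [-0.5,-0.5,0,0],
  [-0.6,-0.6,0,0],
  [-0.7,-0.7,0,0],
  [-0.8,-0.8,0,0],
  [-0.88,-0.86,0,0],
  [-0.88,-0.86,0,0],
])

```text
clock: 1.77
position: [493.4, 107.7, 245.4]
eef_rot: [-180.0, 0.1, 163.4]
contact_force: [-0.6, -0.2, -0.5]
opening: 1.0
grasp_force: 0.0
```

carry_out([
  [-0.1,-0.1,0,-0.02],
  [-0.2,-0.2,0,-0.04],
  [-0.3,-0.3,0,-0.06],
  [-0.4,-0.4,0,-0.08],
  [-0.5,-0.5,0,-0.1],
  [-0.6,-0.6,0,-0.12],
  [-0.7,-0.7,0,-0.139],
  [-0.8,-0.8,0,-0.139],
  [-0.88,-0.86,0,-0.139],
  [-0.88,-0.86,0,-0.139],
])

```text
clock: 2.6
position: [643.5, -160.7, 244.5]
eef_rot: [-179.9, -0.0, -171.5]
contact_force: [-0.6, 0.1, -1.1]
opening: 0.999
grasp_force: 0.0
```

```bash
cat >> h.py <<'E'
from scipy.spatial.transform import Rotation as Ro
def wrist():
    o=arm.get_obs(); im=viewer.get_image("wrist"); T=np.array(im["tool_from_camera"])
    z=im["z_map"].astype(float); K=im["K"]; v,u=np.mgrid[:z.shape[0],:z.shape[1]]
    c=np.stack([(u-K[0,2])/K[0,0]*z,(v-K[1,2])/K[1,1]*z,z],-1)
    R=Ro.from_euler("xyz",o["eef_rot"],degrees=True).as_matrix()
    return o,im,(c@T[:3,:3].T+T[:3,3])@R.T+o["position"]
def delta(cmd,tgt):  # cmd,tgt = x,y,z,yaw ; tool straight down
    a=np.radians(cmd[3]); d=np.subtract(tgt[:3],cmd[:3])
    t=-((tgt[3]-cmd[3]+180)%360-180)
    return np.round([(d[0]*np.cos(a)+d[1]*np.sin(a))/250,(d[0]*np.sin(a)-d[1]*np.cos(a))/250,-d[2]/250,t/180],4)
E
python3 - <<'E'
from h import *
o,im,P=wrist(); np.savez("w1.npz",P=P,px=im["pixels"],z=im["z_map"]); cv2.imwrite("pics/w1.png",im["pixels"][...,::-1])
print(o["position"],o["eef_rot"],o["q"]); print(np.array(im["tool_from_camera"]).round(2))
hsv=cv2.cvtColor(im["pixels"],cv2.COLOR_RGB2HSV);m=(hsv[...,1]>150)&((hsv[...,0]<10)|(hsv[...,0]>170))&(P[...,2]>100)
print(m.sum(),P[m].min(0),P[m].max(0),P[m].mean(0)); v,u=np.nonzero(m);print(u.mean(),v.mean())
E
```

```text
[ 643.5483166  -160.7168249   244.49551915] [-1.79875801e+02 -3.32033976e-02 -1.71505454e+02] [-12.02177397  25.22376105  27.95674207  94.82860508 -12.79611871
  63.14796196 117.97428927]
[[  -0.     -0.97   -0.26   66.88]
 [   1.     -0.      0.     -0.69]
 [  -0.     -0.26    0.97 -129.03]
 [   0.      0.      0.      1.  ]]
533 [ 577.5324599  -202.55323806  100.63684112] [ 653.86240726 -100.05489705  373.56603547] [ 640.97080686 -162.11795406  127.32852699]
258.5534709193246 195.49718574108817
```

View pics/w1.png

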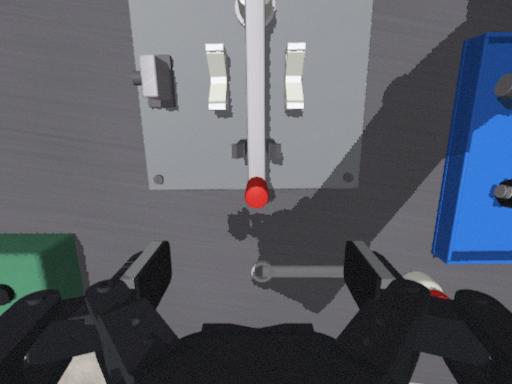

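Wrist view: the red handle is at (257,193), with the bar running up to the post at (255,10). The V-blocks are at (217,77) and (295,75), the end stop at (157,80). The bar is well aligned with the tool.

```bash
python3 - <<'E'
from h import *
D=np.load("w1.npz");P=D["P"];hsv=cv2.cvtColor(D["px"],cv2.COLOR_RGB2HSV);h,s,v=[hsv[...,i].astype(int) for i in range(3)]
Z=P[...,2];V,U=np.mgrid[:384,:512]
m=(s>150)&((h<10)|(h>170))&(Z>121)&(Z<132)&(abs(U-257)<25);p=P[m]
print("handle top",m.sum(),p.min(0),p.max(0),p.mean(0),cv2.minEnclosingCircle(p[:,:2].astype(np.float32)))
b=(abs(Z-80)<4)&(s<80)&(abs(U-256)<20)&(V<175)&(V>15)
p=P[b][:,:2];d=np.linalg.svd(p-p.mean(0))[2][0];yaw=np.degrees(np.arctan2(d[1],d[0]))%180;print("bar",b.sum(),p.mean(0),yaw,Z[b].mean())
for n,(u0,u1,v0,v1) in dict(VR=(285,307,40,112),VL=(204,229,40,112)).items():
    k=(U>u0)&(U<u1)&(V>v0)&(V<v1)&(Z>28)&(Z<54)&(v>100);r=cv2.minAreaRect(P[k][:,:2].astype(np.float32));print(n,k.sum(),r,Z[k].max())
k=(U>130)&(U<180)&(V>45)&(V<110)&(abs(Z-64)<4);r=cv2.minAreaRect(P[k][:,:2].astype(np.float32));print("stop",k.sum(),r,Z[k].mean())
k=(abs(Z-12)<4)&(U>125)&(U<375)&(V<195);kk=k.astype(np.uint8)
# plate front edge line (far x end)
e=[];
for u in range(165,350,3):
    vv=np.nonzero(k[:,u])[0]
    if len(vv): e.append(P[vv.max(),u,:2])
e=np.array(e);q=np.polyfit(e[:,1],e[:,0],1);print("front edge yaw",-np.degrees(np.arctan(q[0])), "x at y=-160",np.polyval(q,-160))
E
```

```text
handle top 427 [ 633.60254153 -172.72578888  121.24424314] [ 653.67815009 -151.92591285  128.29510524] [ 642.96583045 -162.48695202  126.05413481] ((643.6229858398438, -162.272705078125), 10.617898941040039)
bar 3053 [ 557.85837673 -175.84516048] 9.24567297285741 80.41877693892089
VR 1024 ((529.0885620117188, -137.9995880126953), (64.3053970336914, 18.146106719970703), 8.877114295959473) 50.464858905872916
VL 1025 ((542.2905883789062, -220.7798309326172), (64.25618743896484, 18.287471771240234), 9.017056465148926) 50.50221007463108
stop 713 ((552.502685546875, -284.7810974121094), (39.482913970947266, 16.644392013549805), 8.675374984741211) 64.18206827645687
front edge yaw 9.14700820673441 x at y=-160 663.2106852956101
```

carry_out([
  [0,-0.006,0.08,-0.003],
  [0,-0.006,0.18,-0.003],
  [0,-0.006,0.28,-0.003],
  [0,-0.006,0.38,-0.003],
  [0,-0.006,0.46,-0.003],
  [0,-0.006,0.52,-0.003],
  [0,-0.006,0.55,-0.003],
  [0,-0.006,0.57,-0.003],
  [0,-0.006,0.57,-0.003],
  [0,-0.006,0.57,-0.003],
])

```text
clock: 3.48
position: [642.3, -158.3, 103.5]
eef_rot: [-180.0, 0.0, -170.8]
contact_force: [0.8, 0.3, 0.1]
opening: 1.001
grasp_force: 0.0
```

carry_out([
  [0,0,0,0],
  [0,0,0,0],
  [0,0,0,0],
  [0,0,0,0],
  [0,0,0,0],
  [0,0,0,0],
  [0,0,0,0],
  [0,0,0,0],
  [0,0,0,0],
  [0,0,0,0],
], claw=1, newtons=70)

```text
clock: 4.32
position: [642.1, -158.8, 103.0]
eef_rot: [-180.0, 0.0, -170.8]
contact_force: [0.8, -0.2, 3.6]
opening: 0.243
grasp_force: 68.2
```

carry_out([
  [0,0,-0.01,0],
  [0,0,-0.03,0],
  [0,0,-0.05,0],
  [0,0,-0.07,0],
  [0,0,-0.09,0],
  [0,0,-0.11,0],
  [0,0,-0.125,0],
  [0,0,-0.136,0],
  [0,0,-0.136,0],
  [0,0,-0.136,0],
])

```text
clock: 5.15
position: [641.0, -158.9, 136.8]
eef_rot: [180.0, -0.1, -170.8]
contact_force: [-5.4, -1.1, -14.3]
opening: 0.239
grasp_force: 68.9
```

carry_out([
  [0.001,-0.051,0,0.022],
  [0.0055,-0.102,0,0.044],
  [0.0135,-0.153,0,0.067],
  [0.025,-0.203,0,0.089],
  [0.04,-0.252,0,0.111],
  [0.0585,-0.3,0,0.133],
  [0.08,-0.346,0,0.156],
  [0.105,-0.391,0,0.178],
  [0.133,-0.434,0,0.2],
  [0.164,-0.475,0,0.222],
])

```text
clock: 5.98
position: [619.4, -282.1, 136.4]
eef_rot: [180.0, -0.1, 149.0]
contact_force: [-6.8, 4.3, -15.0]
opening: 0.235
grasp_force: 69.0
```

carry_out([
  [0.001,-0.051,0,0.022],
  [0.0055,-0.102,0,0.044],
  [0.0135,-0.153,0,0.067],
  [0.025,-0.203,0,0.089],
  [0.04,-0.252,0,0.111],
  [0.0585,-0.3,0,0.133],
  [0.08,-0.346,0,0.156],
  [0.105,-0.391,0,0.178],
  [0.133,-0.434,0,0.2],
  [0.164,-0.475,0,0.222],
])

```text
clock: 6.82
position: [524.0, -362.0, 136.4]
eef_rot: [180.0, -0.2, 109.1]
contact_force: [-2.0, 10.2, -14.8]
opening: 0.241
grasp_force: 69.0
```

carry_out([
  [0,0,0.008,0],
  [0,0,0.024,0],
  [0,0,0.04,0],
  [0,0,0.056,0],
  [0,0,0.072,0],
  [0,0,0.088,0],
  [0,0,0.104,0],
  [0,0,0.12,0],
  [0,0,0.13,0],
  [0,0,0.136,0],
])

```text
clock: 7.65
position: [525.0, -362.7, 103.1]
eef_rot: [179.9, -0.1, 109.3]
contact_force: [-1.7, 5.7, -1.9]
opening: 0.24
grasp_force: 70.2
```

carry_out([
  [0,0,0,0],
  [0,0,0,0],
  [0,0,0,0],
  [0,0,0,0],
  [0,0,0,0],
  [0,0,0,0],
  [0,0,0,0],
  [0,0,0,0],
  [0,0,0,0],
  [0,0,0,0],
], claw=-1)

```text
clock: 8.48
position: [524.3, -363.7, 102.8]
eef_rot: [-180.0, 0.0, 109.3]
contact_force: [-0.4, 0.3, 0.5]
opening: 1.0
grasp_force: 0.0
```

carry_out([
  [0,0,-0.16,0],
  [0,0,-0.32,0],
  [0,0,-0.46,0],
  [0,0,-0.57,0],
  [0.05,0.02,-0.57,0],
  [0.15,0.05,-0.57,0],
  [0.28,0.085,-0.57,0],
  [0.42,0.127,-0.57,0],
  [0.56,0.17,-0.57,0],
  [0.7,0.212,-0.57,0],
])

```text
clock: 9.32
position: [516.2, -179.5, 245.2]
eef_rot: [180.0, -0.0, 109.2]
contact_force: [0.4, 0.1, 1.0]
opening: 1.0
grasp_force: 0.0
```

carry_out([
  [0.13,0.04,0,0.02],
  [0.27,0.08,0,0.04],
  [0.4,0.12,0,0.06],
  [0.53,0.16,0,0.08],
  [0.64,0.19,0,0.1],
  [0.75,0.22,0,0.12],
  [0.8,0.24,0,0.122],
  [0.83,0.25,0,0.122],
  [0.83,0.25,0,0.122],
  [0.83,0.25,0,0.122],
])

```text
clock: 10.15
position: [507.2, 34.9, 245.4]
eef_rot: [180.0, 0.0, 87.3]
contact_force: [0.2, -0.3, -0.5]
opening: 1.001
grasp_force: 0.0
```

carry_out([
  [0.13,-0.01,0,0],
  [0.27,-0.02,0,0],
  [0.39,-0.03,0,0],
  [0.48,-0.04,0,0],
  [0.54,-0.04,0,0],
  [0.57,-0.04,0,0],
  [0.57,-0.04,0,0],
  [0.57,-0.04,0,0],
  [0.57,-0.04,0,0],
  [0.57,-0.04,0,0],
])

```text
clock: 10.98
position: [504.2, 176.8, 245.4]
eef_rot: [180.0, -0.0, 87.2]
contact_force: [0.6, 0.2, 1.1]
opening: 1.0
grasp_force: 0.0
```

```bash
python3 - <<'E'
from h import *
o,im,P=wrist(); np.savez("w2.npz",P=P,px=im["pixels"],z=im["z_map"]); cv2.imwrite("pics/w2.png",im["pixels"][...,::-1])
print(o["position"],o["eef_rot"],o["q"],o["dq"])
im=viewer.get_image("top");cv2.imwrite("pics/top2.png",im["pixels"][...,::-1]); np.savez("top2.npz",**im)
E
```

```text
[504.1593894  176.76759422 245.43138943] [ 1.79998835e+02 -7.28940329e-03  8.71815023e+01] [-76.28346223  18.97813719  62.02761729 112.42558722 -19.40046576
  59.88203435  -8.40111615] [-0.28727106  0.03094859 -0.22116543 -0.18658308 -0.06809382  0.08484693
 -0.20509908]
```

View pics/w2.png

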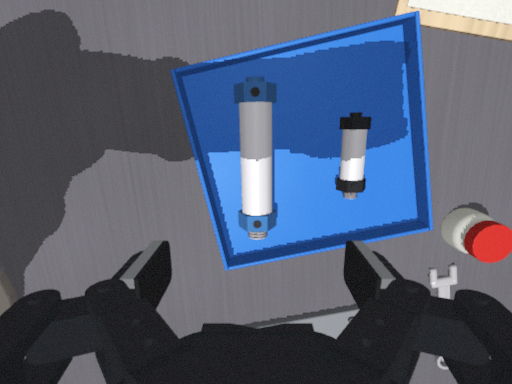

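Wrist view: the barrel has its tail boss at (255,78) and threaded nose at (258,236), lying nearly vertical in the image. The short cylinder is at (353,155). The tray's near wall is left of the barrel, so I will descend with the fingers only partly open.

```bash
python3 - <<'E'
from h import *
D=np.load("w2.npz");P=D["P"];hsv=cv2.cvtColor(D["px"],cv2.COLOR_RGB2HSV);h,s,v=[hsv[...,i].astype(int) for i in range(3)]
Z=P[...,2];V,U=np.mgrid[:384,:512]
box=(U>225)&(U<285)&(V>70)&(V<242)
a=box&(Z>22)&(Z<55);r=cv2.minAreaRect(P[a][:,:2].astype(np.float32));print("all",a.sum(),r,Z[a].max())
t=box&(Z>30)&(Z<55)&(V>106)&(V<203);p=P[t][:,:2];d=np.linalg.svd(p-p.mean(0))[2][0];d*=np.sign(d[1])
print("tube",cv2.minAreaRect(p.astype(np.float32)),p.mean(0),"axis deg",np.degrees(np.arctan2(d[1],d[0])))
y=(P[a][:,:2]-p.mean(0))@d;x=(P[a][:,:2]-p.mean(0))@[d[1],-d[0]];print("along",y.min(),y.max(),"across",x.min(),x.max())
o=p.mean(0)+d*(y.min()+99);o2=p.mean(0)+d*(y.max()-92);print("origin from nose",o,"from tail",o2)
w=(U>170)&(U<232)&(abs(Z-35)<3)&(V>80)&(V<260);q=P[w][:,:2];print("near wall x",np.percentile(q[:,0],[5,50,95]))
T=np.load("top2.npz");TP=pts(T);m=(cv2.cvtColor(T["pixels"],cv2.COLOR_RGB2HSV)[...,1]>150)&(TP[...,2]>105)&(TP[...,2]<135)&(TP[...,1]<-300)&(TP[...,0]<620)&(TP[...,0]>430)
print("handle now",m.sum(),TP[m].mean(0) if m.any() else 0)
E
```

```text
all 5244 ((502.5950622558594, 191.21986389160156), (191.00677490234375, 48.2215576171875), 88.11113739013672) 50.98528096069674
tube ((503.0122375488281, 199.48208618164062), (111.84870147705078, 37.18901062011719), 88.31116485595703) [503.13460302 202.66706751] axis deg 87.9908381542346
along -106.95015408193835 84.0291243301001 across -24.17067728381051 24.111880029425862
origin from nose [502.85587616 194.72180091] from tail [502.85514967 194.70109206]
near wall x [420.14124741 434.73031089 452.69295382]
handle now 47 [ 524.38003625 -364.34039448  124.66123733]
```

carry_out([
  [0.036,-0.005,0.06,-0.004],
  [0.071,-0.009,0.18,-0.004],
  [0.071,-0.009,0.31,-0.004],
  [0.071,-0.009,0.44,-0.004],
  [0.071,-0.009,0.56,-0.004],
  [0.071,-0.009,0.66,-0.004],
  [0.071,-0.009,0.74,-0.004],
  [0.071,-0.009,0.8,-0.004],
  [0.071,-0.009,0.82,-0.004],
  [0.071,-0.009,0.82,-0.004],
], claw=-0.4)

```text
clock: 11.92
position: [502.2, 195.5, 39.6]
eef_rot: [-179.9, 0.1, 88.0]
contact_force: [-0.4, -0.4, -1.0]
opening: 0.7
grasp_force: 0.0
```

carry_out([
  [0,0,0.01,0],
  [0,0,0.025,0],
  [0,0,0.04,0],
  [0,0,0.05,0],
  [0,0,0.058,0],
  [0,0,0.058,0],
  [0,0,0.058,0],
  [0,0,0.058,0],
  [0,0,0.058,0],
  [0,0,0.058,0],
])

```text
clock: 12.75
position: [502.5, 196.2, 25.9]
eef_rot: [180.0, -0.0, 88.0]
contact_force: [-1.4, 0.2, 0.4]
opening: 0.702
grasp_force: 0.0
```

carry_out([
  [0,0,0,0],
  [0,0,0,0],
  [0,0,0,0],
  [0,0,0,0],
  [0,0,0,0],
  [0,0,0,0],
  [0,0,0,0],
  [0,0,0,0],
  [0,0,0,0],
  [0,0,0,0],
], claw=1, newtons=60)

```text
clock: 13.58
position: [502.7, 196.2, 26.2]
eef_rot: [180.0, -0.0, 88.0]
contact_force: [-2.7, -0.5, 9.7]
opening: 0.422
grasp_force: 58.9
```

carry_out([
  [0,0,-0.02,0],
  [0,0,-0.08,0],
  [0,0,-0.16,0],
  [0,0,-0.24,0],
  [0,0,-0.32,0],
  [0,0,-0.4,0],
  [0,0,-0.46,0],
  [0,0,-0.5,0],
  [0,0,-0.5,0],
  [0,0,-0.5,0],
])

```text
clock: 14.42
position: [502.2, 196.5, 150.6]
eef_rot: [-180.0, -0.0, 88.1]
contact_force: [0.0, 0.4, -5.6]
opening: 0.424
grasp_force: 61.3
```

carry_out([
  [-0.03,0.004,0,0],
  [-0.1,0.012,0,0],
  [-0.2,0.024,0,0],
  [-0.31,0.037,0,0],
  [-0.42,0.05,0,0],
  [-0.53,0.064,0,0],
  [-0.63,0.076,0,0],
  [-0.7,0.085,0,0],
  [-0.73,0.088,0,0],
  [-0.73,0.088,0,0],
])

```text
clock: 15.25
position: [517.6, 10.5, 150.2]
eef_rot: [-179.9, 0.1, 87.8]
contact_force: [-0.7, 0.0, -5.8]
opening: 0.422
grasp_force: 61.3
```

carry_out([
  [-0.03,0.004,0,-0.01],
  [-0.1,0.012,0,-0.02],
  [-0.2,0.024,0,-0.03],
  [-0.31,0.037,0,-0.04],
  [-0.42,0.05,0,-0.05],
  [-0.53,0.064,0,-0.061],
  [-0.63,0.076,0,-0.061],
  [-0.7,0.085,0,-0.061],
  [-0.73,0.088,0,-0.061],
  [-0.73,0.088,0,-0.061],
])

```text
clock: 16.08
position: [533.6, -171.3, 150.3]
eef_rot: [-179.9, 0.0, 98.9]
contact_force: [-0.8, -0.4, -5.5]
opening: 0.423
grasp_force: 61.3
```

carry_out([
  [0,0,0,0],
  [0,0,0,0],
  [0,0,0,0],
  [0,0,0,0],
  [0,0,0,0],
  [0,0,0,0],
  [0,0,0,0],
  [0,0,0,0],
  [0,0,0,0],
  [0,0,0,0],
])

```text
clock: 16.92
position: [533.9, -170.1, 150.8]
eef_rot: [-180.0, 0.0, 99.0]
contact_force: [-0.3, 0.3, -4.9]
opening: 0.426
grasp_force: 61.3
```

```bash
python3 - <<'E'
from h import *
o,im,P=wrist(); np.savez("w3.npz",P=P,px=im["pixels"],z=im["z_map"],pos=o["position"],rot=o["eef_rot"]);
print(o["position"],o["eef_rot"],o["contact_force"])
im2=viewer.get_image("top");np.savez("top3.npz",**im2);a=im["pixels"];b=cv2.resize(im2["pixels"][140:280,260:440],(360,280))
c=np.zeros((384,872,3),np.uint8);c[:,:512]=a;c[:280,512:]=b;cv2.imwrite("pics/w3.png",cv2.resize(c[...,::-1],(800,352)))
E
```

```text
[ 533.90128539 -170.11872851  150.835028  ] [-1.79999248e+02  2.79067840e-03  9.90004590e+01] [-0.27063346  0.27672715 -4.88229884]
```

View pics/w3.png

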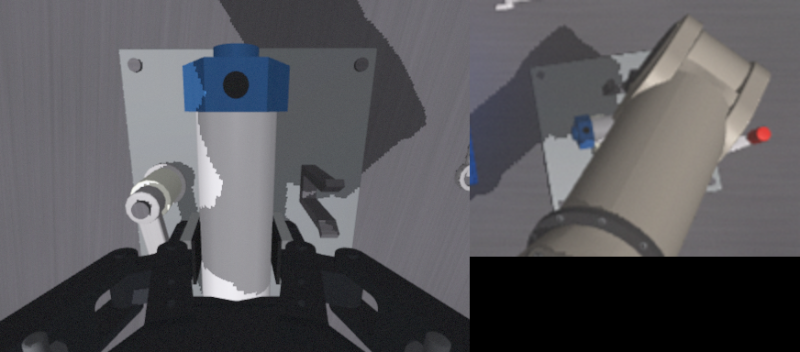

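The barrel is held level and straight: tail cap at (236,85), boss at (236,50). The clamp post is on the left at (145,205) and the keeper on the right at (320,200). Next I'll measure where the barrel sits in the hand.

```bash
python3 - <<'E'
from h import *
D=np.load("w3.npz");P=D["P"];Z=P[...,2];V,U=np.mgrid[:384,:512]
d=np.array([-np.sin(np.radians(9)),np.cos(np.radians(9))]);n=np.array([d[1],-d[0]])
tcp=D["pos"]
L=(P[...,:2]-tcp[:2])@d;X=(P[...,:2]-tcp[:2])@n
b=(Z>125)&(Z<185)&(abs(X)<30)&(V<300)&(V>40)
t=b&(L>20)&(L<60)&(abs(X)<25)
for l in range(20,66,10):
    k=b&(abs(L-l)<3);print(l,k.sum(),"X",X[k].min().round(1),X[k].max().round(1),"mid",((X[k].min()+X[k].max())/2).round(1),"ztop",np.percentile(Z[k],97).round(1))
k=b&(L>66);print("tail max L",np.percentile(L[k],[98,99.8]),"cap X",X[k].min(),X[k].max(),"cap ztop",Z[k].max())
for l in(70,80):
    k=b&(abs(L-l)<3);print("cap ztop",l,np.percentile(Z[k],[50,97]))
# plate check: V-blocks/post in this view
pl=(Z<18)&(Z>5);print("plate z",np.median(Z[pl]))
E
```

```text
20 1083 X -19.5 17.7 mid -0.9 ztop 170.5
30 1137 X -19.6 17.3 mid -1.1 ztop 170.5
40 1220 X -19.7 17.5 mid -1.1 ztop 170.6
50 1313 X -19.6 17.6 mid -1.0 ztop 170.6
60 1398 X -19.6 17.8 mid -0.9 ztop 170.6
tail max L [90.19290053 91.11415082] cap X -25.300387622443203 23.42052826132974 cap ztop 174.6090468031633
cap ztop 70 [171.66610635 173.30263652]
cap ztop 80 [171.57868935 173.19781805]
plate z 12.536428105282766
```

carry_out([
  [0,0.002,0.02,0],
  [0,0.002,0.07,0],
  [0,0.002,0.13,0],
  [0,0.002,0.19,0],
  [0,0.002,0.25,0],
  [0,0.002,0.3,0],
  [0,0.002,0.34,0],
  [0,0.002,0.37,0],
  [0,0.002,0.385,0],
  [0,0.002,0.39,0],
])

```text
clock: 17.85
position: [534.2, -170.2, 52.8]
eef_rot: [-180.0, -0.0, 99.0]
contact_force: [-0.0, 0.9, -5.8]
opening: 0.425
grasp_force: 61.2
```

carry_out([
  [0,0,0,0],
  [0,0,0.001,0],
  [0,0,0.003,0],
  [0,0,0.005,0],
  [0,0,0.007,0],
  [0,0,0.009,0],
  [0,0,0.01,0],
  [0,0,0.01,0],
  [0,0,0.01,0],
  [0,0,0.01,0],
])

```text
clock: 18.68
position: [534.4, -170.1, 50.8]
eef_rot: [-180.0, 0.0, 99.0]
contact_force: [-0.3, 0.2, -3.8]
opening: 0.427
grasp_force: 61.2
```

carry_out([
  [0,0,0.001,0],
  [0,0,0.002,0],
  [0,0,0.003,0],
  [0,0,0.004,0],
  [0,0,0.004,0],
  [0,0,0.004,0],
  [0,0,0.004,0],
  [0,0,0.004,0],
  [0,0,0.004,0],
  [0,0,0.004,0],
])

```text
clock: 19.52
position: [534.9, -170.1, 50.2]
eef_rot: [180.0, 0.0, 99.0]
contact_force: [1.7, 1.4, 5.3]
opening: 0.424
grasp_force: 62.3
```

carry_out([
  [0,0,0,0],
  [0,0,0,0],
  [-0.002,0,0,0],
  [-0.005,0,0,0],
  [-0.008,0,0,0],
  [-0.011,0,0,0],
  [-0.014,0,0,0],
  [-0.017,0,0,0],
  [-0.02,0,0,0],
  [-0.02,0,0,0],
], newtons=20)

```text
clock: 20.35
position: [535.3, -173.0, 50.1]
eef_rot: [180.0, -0.2, 99.1]
contact_force: [-2.5, 13.5, 14.6]
opening: 0.424
grasp_force: 63.2
```

carry_out([
  [0,0,-0.002,0],
  [0,0,-0.003,0],
  [0,0,-0.003,0],
  [0,0,-0.003,0],
  [0,0,-0.003,0],
  [0,0,-0.003,0],
  [0,0,-0.003,0],
  [0,0,-0.003,0],
  [0,0,-0.003,0],
  [0,0,-0.003,0],
], claw=1, newtons=20)

```text
clock: 21.18
position: [535.3, -175.0, 50.6]
eef_rot: [180.0, 0.0, 99.0]
contact_force: [4.8, 1.7, -3.1]
opening: 0.421
grasp_force: 61.5
```

carry_out([
  [-0.001,0,0,0],
  [-0.002,0,0,0],
  [-0.003,0,0,0],
  [-0.004,0,0,0],
  [-0.005,0,0,0],
  [-0.006,0,0,0],
  [-0.007,0,0,0],
  [-0.008,0,0,0],
  [-0.008,0,0,0],
  [-0.008,0,0,0],
])

```text
clock: 22.02
position: [535.5, -176.9, 50.6]
eef_rot: [180.0, -0.0, 99.0]
contact_force: [3.7, 3.7, -0.6]
opening: 0.426
grasp_force: 61.5
```

carry_out([
  [-0.001,0,0,0],
  [-0.001,0,0,0],
  [-0.002,0,0,0],
  [-0.002,0,0,0],
  [-0.003,0,0,0],
  [-0.003,0,0,0],
  [-0.004,0,0,0],
  [-0.004,0,0,0],
  [-0.004,0,0,0],
  [-0.004,0,0,0],
])

```text
clock: 22.85
position: [535.7, -177.9, 50.6]
eef_rot: [180.0, -0.0, 99.0]
contact_force: [3.7, 3.3, -2.0]
opening: 0.424
grasp_force: 61.5
```

carry_out([
  [-0.001,0,0,0],
  [-0.001,0,0,0],
  [-0.001,0,0,0],
  [-0.002,0,0,0],
  [-0.002,0,0,0],
  [-0.002,0,0,0],
  [-0.003,0,0,0],
  [-0.003,0,0,0],
  [-0.003,0,0,0],
  [-0.003,0,0,0],
])

```text
clock: 23.68
position: [535.8, -178.6, 50.6]
eef_rot: [180.0, -0.0, 99.0]
contact_force: [3.1, 3.3, -1.7]
opening: 0.426
grasp_force: 61.5
```

carry_out([
  [-0.001,0,0,0],
  [-0.001,0,0,0],
  [-0.001,0,0,0],
  [-0.002,0,0,0],
  [-0.002,0,0,0],
  [-0.002,0,0,0],
  [-0.003,0,0,0],
  [-0.003,0,0,0],
  [-0.003,0,0,0],
  [-0.003,0,0,0],
])

```text
clock: 24.52
position: [535.9, -179.2, 50.6]
eef_rot: [180.0, -0.0, 99.0]
contact_force: [4.2, 3.7, 0.2]
opening: 0.42
grasp_force: 61.6
```

carry_out([
  [-0.001,0,0,0],
  [-0.001,0,0,0],
  [-0.001,0,0,0],
  [-0.002,0,0,0],
  [-0.002,0,0,0],
  [-0.002,0,0,0],
  [-0.003,0,0,0],
  [-0.003,0,0,0],
  [-0.003,0,0,0],
  [-0.003,0,0,0],
])

```text
clock: 25.35
position: [535.9, -179.2, 50.5]
eef_rot: [-180.0, -0.1, 99.0]
contact_force: [2.9, 7.8, 2.8]
opening: 0.42
grasp_force: 62.0
```

carry_out([
  [-0.001,0,0,0],
  [-0.001,0,0,0],
  [-0.001,0,0,0],
  [-0.002,0,0,0],
  [-0.002,0,0,0],
  [-0.002,0,0,0],
  [-0.003,0,0,0],
  [-0.003,0,0,0],
  [-0.003,0,0,0],
  [-0.003,0,0,0],
])

```text
clock: 26.18
position: [536.0, -179.3, 50.5]
eef_rot: [-180.0, -0.1, 99.1]
contact_force: [2.0, 12.5, 6.1]
opening: 0.422
grasp_force: 62.3
```

carry_out([
  [-0.001,0,0.001,0],
  [-0.002,0,0.001,0],
  [-0.002,0,0.001,0],
  [-0.002,0,0.001,0],
  [-0.002,0,0.001,0],
  [-0.002,0,0.001,0],
  [-0.002,0,0.001,0],
  [-0.002,0,0.001,0],
  [-0.002,0,0.001,0],
  [-0.002,0,0.001,0],
])

```text
clock: 27.02
position: [536.1, -179.3, 50.4]
eef_rot: [-180.0, -0.2, 99.1]
contact_force: [-0.2, 15.5, 9.9]
opening: 0.425
grasp_force: 62.9
```

carry_out([
  [0,0,0,0],
  [0,0,0,0],
  [0,0,0,0],
  [0,0,0,0],
  [0,0,0,0],
  [0,0,0,0],
  [0,0,0,0],
  [0,0,0,0],
  [0,0,0,0],
  [0,0,0,0],
], claw=-0.4)

```text
clock: 27.85
position: [536.2, -181.4, 50.3]
eef_rot: [-180.0, 0.0, 99.0]
contact_force: [0.4, 0.2, -0.3]
opening: 0.699
grasp_force: 0.0
```

carry_out([
  [0,0,-0.04,0],
  [0,0,-0.13,0],
  [0,0,-0.26,0],
  [0,0,-0.4,0],
  [0,0,-0.54,0],
  [0,0,-0.66,0],
  [0,0,-0.74,0],
  [0,0,-0.78,0],
  [0,0,-0.78,0],
  [0,0,-0.78,0],
])

```text
clock: 28.68
position: [536.1, -181.1, 245.3]
eef_rot: [180.0, -0.0, 99.0]
contact_force: [-0.4, 0.3, -1.0]
opening: 0.702
grasp_force: 0.0
```

carry_out([
  [-0.06,-0.01,0,-0.01],
  [-0.18,-0.04,0,-0.02],
  [-0.32,-0.07,0,-0.03],
  [-0.45,-0.1,0,-0.04],
  [-0.57,-0.13,0,-0.05],
  [-0.66,-0.15,0,-0.057],
  [-0.714,-0.161,0,-0.057],
  [-0.714,-0.161,0,-0.057],
  [-0.714,-0.161,0,-0.057],
  [-0.714,-0.161,0,-0.057],
], claw=-1)

```text
clock: 29.52
position: [524.1, -363.1, 244.1]
eef_rot: [-179.9, -0.1, 109.3]
contact_force: [0.5, 0.0, 0.0]
opening: 1.004
grasp_force: 0.0
```

```bash
python3 - <<'E'
from h import *
o,im,P=wrist(); cv2.imwrite("pics/w4.png",im["pixels"][...,::-1]); np.savez("w4.npz",P=P,px=im["pixels"])
print(o["position"],o["eef_rot"],o["q"])
d=np.array([-np.sin(np.radians(9)),np.cos(np.radians(9))]);n=np.array([d[1],-d[0]])
Z=P[...,2];L=(P[...,:2]-[535.5,-179.4])@d;X=(P[...,:2]-[535.5,-179.4])@n
for l in(-104,-94,-88,-75,-55,-15,0,15,55,75,88):
    k=(abs(L-l)<2)&(abs(X)<32)&(Z>53);print(l,k.sum(),(Z[k].max().round(1),X[k].min().round(1),X[k].max().round(1)) if k.any() else "")
k=(abs(X)<8)&(Z>60);print("L range",L[k].min(),L[k].max())
k=(abs(X)<15)&(abs(Z-64)<1.5)&(L<-90);print("stop L",np.percentile(L[k],[1,50,99]))
hsv=cv2.cvtColor(im["pixels"],cv2.COLOR_RGB2HSV);m=(hsv[...,1]>150)&((hsv[...,0]<10)|(hsv[...,0]>170))&(Z>121)&(Z<132)&(P[...,1]<-330)
print("handle",m.sum(),cv2.minEnclosingCircle(P[m][:,:2].astype(np.float32)))
E
```

```text
[ 524.14125182 -363.13493321  244.14671993] [-1.79929224e+02 -8.13307603e-02  1.09266480e+02] [ -6.52542502  27.84022916  49.22187379  99.04098066 -23.15272629
  63.9858276   69.11702636]
-104 159 (np.float64(66.2), np.float64(-19.6), np.float64(19.7))
-94 91 (np.float64(65.2), np.float64(-11.9), np.float64(11.2))
-88 89 (np.float64(64.5), np.float64(-11.5), np.float64(11.2))
-75 187 (np.float64(73.6), np.float64(-22.9), np.float64(22.6))
-55 158 (np.float64(71.3), np.float64(-18.4), np.float64(17.9))
-15 191 (np.float64(71.0), np.float64(-18.4), np.float64(18.3))
0 172 (np.float64(71.4), np.float64(-18.5), np.float64(18.4))
15 0 
55 0 
75 0 
88 0 
L range -184.43725939485455 4.276612674309659
stop L [-115.44048138 -106.91479711  -90.60672544]
handle 413 ((524.6508178710938, -365.0135803222656), 10.321809768676758)
```

View pics/w4.png

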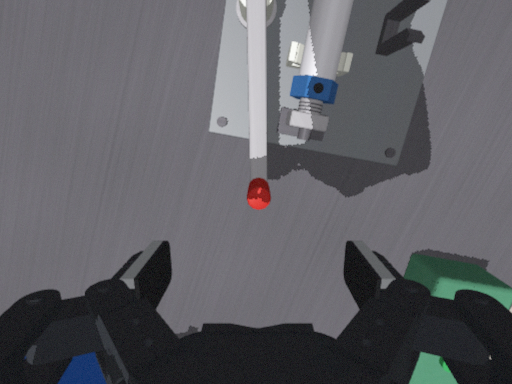

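Wrist view: the barrel lies straight in the V-blocks with its nose at (311,108) touching the stop at (305,122). The red handle is at (258,193). Next I regrip the handle.

carry_out([
  [-0.003,0,0.08,0],
  [-0.003,0,0.18,0],
  [-0.003,0,0.28,0],
  [-0.003,0,0.38,0],
  [-0.003,0,0.46,0],
  [-0.003,0,0.52,0],
  [-0.003,0,0.55,0],
  [-0.003,0,0.565,0],
  [-0.003,0,0.565,0],
  [-0.003,0,0.565,0],
])

```text
clock: 30.4
position: [525.0, -364.9, 104.9]
eef_rot: [180.0, 0.0, 109.3]
contact_force: [-0.6, 0.6, 0.5]
opening: 0.999
grasp_force: 0.0
```

carry_out([
  [0,0,0,0],
  [0,0,0,0],
  [0,0,0,0],
  [0,0,0,0],
  [0,0,0,0],
  [0,0,0,0],
  [0,0,0,0],
  [0,0,0,0],
  [0,0,0,0],
  [0,0,0,0],
], claw=1, newtons=70)

```text
clock: 31.23
position: [524.8, -364.9, 104.2]
eef_rot: [180.0, 0.0, 109.3]
contact_force: [0.8, -0.8, 2.0]
opening: 0.243
grasp_force: 68.2
```

carry_out([
  [0,0,-0.01,0],
  [0,0,-0.03,0],
  [0,0,-0.05,0],
  [0,0,-0.07,0],
  [0,0,-0.09,0],
  [0,0,-0.11,0],
  [0,0,-0.125,0],
  [0,0,-0.136,0],
  [0,0,-0.136,0],
  [0,0,-0.136,0],
])

```text
clock: 32.07
position: [524.2, -363.8, 138.0]
eef_rot: [-180.0, -0.1, 109.3]
contact_force: [-2.0, 5.0, -13.6]
opening: 0.241
grasp_force: 68.9
```

carry_out([
  [0.0024,0.0516,0,-0.0222],
  [0.0085,0.1028,0,-0.0444],
  [0.018,0.1536,0,-0.0667],
  [0.0312,0.2035,0,-0.0889],
  [0.0478,0.2524,0,-0.1111],
  [0.0677,0.3,0,-0.1333],
  [0.0909,0.3461,0,-0.1556],
  [0.1173,0.3905,0,-0.1778],
  [0.1466,0.433,0,-0.2],
  [0.179,0.4732,0,-0.2222],
])

```text
clock: 32.9
position: [621.0, -283.0, 137.7]
eef_rot: [-180.0, -0.1, 149.4]
contact_force: [-4.2, 1.5, -14.1]
opening: 0.24
grasp_force: 69.0
```

carry_out([
  [0.0024,0.0516,0,-0.0222],
  [0.0085,0.1028,0,-0.0444],
  [0.018,0.1536,0,-0.0667],
  [0.0312,0.2035,0,-0.0889],
  [0.0478,0.2524,0,-0.1111],
  [0.0677,0.3,0,-0.1333],
  [0.0909,0.3461,0,-0.1556],
  [0.1173,0.3905,0,-0.1778],
  [0.1466,0.433,0,-0.2],
  [0.1706,0.4634,0,-0.2167],
])

```text
clock: 33.73
position: [643.3, -161.7, 137.8]
eef_rot: [-180.0, -0.1, -171.5]
contact_force: [-2.9, -1.5, -14.6]
opening: 0.235
grasp_force: 69.0
```

carry_out([
  [0,0,0,0],
  [0,0,0,0],
  [0,0,0,0],
  [0,0,0,0],
  [0,0,0,0],
  [0,0,0,0],
  [0,0,0,0],
  [0,0,0,0],
  [0,0,0,0],
  [0,0,0,0],
])

```text
clock: 34.57
position: [643.6, -162.8, 137.8]
eef_rot: [-180.0, -0.1, -171.8]
contact_force: [-5.6, -0.4, -14.9]
opening: 0.238
grasp_force: 69.0
```

carry_out([
  [0,0,0.004,0],
  [0,0,0.014,0],
  [0,0,0.026,0],
  [0,0,0.038,0],
  [0,0,0.05,0],
  [0,0,0.062,0],
  [0,0,0.074,0],
  [0,0,0.082,0],
  [0,0,0.086,0],
  [0,0,0.088,0],
])

```text
clock: 35.4
position: [644.0, -162.5, 116.0]
eef_rot: [-180.0, -0.0, -171.8]
contact_force: [-5.7, -1.3, -10.0]
opening: 0.239
grasp_force: 69.4
```

carry_out([
  [0,0,0.001,0],
  [0,0,0.002,0],
  [0,0,0.004,0],
  [0,0,0.006,0],
  [0,0,0.008,0],
  [0,0,0.01,0],
  [0,0,0.011,0],
  [0,0,0.011,0],
  [0,0,0.011,0],
  [0,0,0.011,0],
])

```text
clock: 36.23
position: [644.3, -162.5, 114.0]
eef_rot: [-180.0, 0.0, -171.8]
contact_force: [-6.4, -1.2, -4.0]
opening: 0.235
grasp_force: 69.8
```

carry_out([
  [0,0,0.001,0],
  [0,0,0.002,0],
  [0,0,0.003,0],
  [0,0,0.003,0],
  [0,0,0.003,0],
  [0,0,0.003,0],
  [0,0,0.003,0],
  [0,0,0.003,0],
  [0,0,0.003,0],
  [0,0,0.003,0],
])

```text
clock: 37.07
position: [644.5, -162.5, 113.7]
eef_rot: [-180.0, 0.1, -171.8]
contact_force: [-6.3, -0.3, 0.5]
opening: 0.235
grasp_force: 70.4
```

Now let go; the bar rests on the barrel.

carry_out([
  [0,0,0,0],
  [0,0,0,0],
  [0,0,0,0],
  [0,0,0,0],
  [0,0,0,0],
  [0,0,0,0],
  [0,0,0,0],
  [0,0,0,0],
  [0,0,0,0],
  [0,0,0,0],
], claw=-1)

```text
clock: 37.9
position: [644.1, -162.0, 112.5]
eef_rot: [-180.0, -0.0, -171.7]
contact_force: [-0.1, 0.2, -0.1]
opening: 1.002
grasp_force: 0.0
```

carry_out([
  [0,0,-0.03,0],
  [0,0,-0.1,0],
  [0,0,-0.2,0],
  [0,0,-0.32,0],
  [0,0,-0.44,0],
  [0,0,-0.5,0],
  [0,0,-0.53,0],
  [0,0,-0.53,0],
  [0,0,-0.53,0],
  [0,0,-0.53,0],
])

```text
clock: 38.73
position: [643.5, -161.8, 243.7]
eef_rot: [180.0, -0.1, -171.7]
contact_force: [-0.5, 0.1, 0.1]
opening: 1.002
grasp_force: 0.0
```

```bash
python3 - <<'E'
from h import *
o,im,P=wrist(); cv2.imwrite("pics/w5.png",im["pixels"][...,::-1])
print(o["clock"],o["position"],o["contact_force"])
d=np.array([-np.sin(np.radians(9)),np.cos(np.radians(9))]);n=np.array([d[1],-d[0]])
Z=P[...,2];L=(P[...,:2]-[535.5,-179.4])@d;X=(P[...,:2]-[535.5,-179.4])@n
for l in(-94,-75,-55,-25,25,55,75,88):
    k=(abs(L-l)<2)&(abs(X)<32)&(Z>53)&(Z<85);print(l,k.sum(),(Z[k].max().round(1),X[k].min().round(1),X[k].max().round(1)) if k.any() else "")
k=(abs(X)<5)&(Z>60)&(Z<80);print("L range",L[k].min(),L[k].max())
b=(abs(L)<14)&(X>-50)&(X<95)&(Z>82)&(Z<96);p=np.c_[X[b],L[b]];print("bar",b.sum(),np.median(Z[b]),"slope deg",np.degrees(np.polyfit(p[:,0],p[:,1],1)))
hsv=cv2.cvtColor(im["pixels"],cv2.COLOR_RGB2HSV);m=(hsv[...,1]>150)&((hsv[...,0]<10)|(hsv[...,0]>170))&(Z>125)&(Z<142)&(abs(X-110)<15)
print("handle",m.sum(),P[m].mean(0),L[m].mean())
E
```

```text
38.7333 [ 643.47825729 -161.77745094  243.65770029] [-0.45566775  0.10934909  0.05670293]
-94 102 (np.float64(65.4), np.float64(-11.3), np.float64(12.6))
-75 191 (np.float64(73.6), np.float64(-22.3), np.float64(22.9))
-55 154 (np.float64(71.1), np.float64(-17.9), np.float64(18.5))
-25 158 (np.float64(70.7), np.float64(-17.0), np.float64(18.7))
25 158 (np.float64(70.9), np.float64(-17.4), np.float64(18.5))
55 159 (np.float64(71.9), np.float64(-16.8), np.float64(18.8))
75 195 (np.float64(73.6), np.float64(-23.1), np.float64(22.9))
88 31 (np.float64(62.0), np.float64(-8.3), np.float64(8.9))
L range -114.89503258738097 91.9807827096622
bar 3193 89.0618421777445 slope deg [ -0.09035587 -22.2617654 ]
handle 489 [ 642.68797732 -163.31742888  134.23251983] -0.8833259138854211
```

View pics/w5.png

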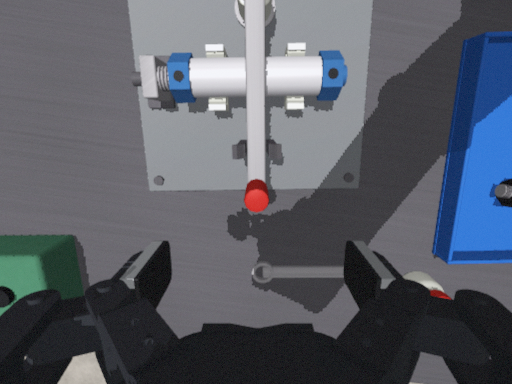

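The barrel lies straight in the V-blocks with its nose on the stop at (163,75). The tail end is at L = 92, which is where it sits when fully home. The bar is shut in the keeper at (257,150), lifted about 9 mm and resting on the barrel.

```bash
python3 -c "
from bench import arm
print(arm.sign_off())"
```

```text
the job is handed in; nothing more can be done
None
```

The barrel is in the V-blocks with its nose on the stop, the bar is shut in its keeper with the pad resting on the barrel, and the job is handed in at about 39 s of the 72 s allowed; the sign-off returned no verdict.

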